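# Slide the lid out over the sill edge

## Task

The flat silicone lid on the tiled strip has to be easy to take up from the room side, but a glass cup stands between it and the strip's far edge (the edge away from the robot). First push that cup sideways along the strip, out of the lid's way, before moving the lid; then push the lid out over the far edge until it overhangs by about 35 mm, lying flat and clear of the cup. Only push them with the fingers, do not lift or carry them; the cup stays standing on the tiles, and the kettle, the honey pot and the other two cups stay where they are.

Things in the scene. Friction and masses are not known exactly. Their poses are not given: they have to be found in the camera images.
- strip: fixed raised strip of glazed tile, 320 mm deep (its x), 940 mm long (its y), top 50 mm above the work surface. Origin on the top surface in the middle of the far edge (the straight room-side edge away from the robot); its x points outward over that edge away from the robot, y along the edge, z up. The tiles lie at x from -320 to 0 mm in this frame; the edge is a free edge with nothing beyond it. Fixed, but stands at a different place and yaw each time
- lid: loose flat grey silicone lid, a disc 100 mm in diameter and 8 mm thick, about 110 g, lying on the strip; a steel spring clip (34 x 14 mm foot) stands up in its middle to 27 mm above the tiles. Origin at the centre of its underside; z up; its yaw is arbitrary. Its overhang in mm = 50 + the x of its origin in the strip's frame in mm; it slides, and tips off if it overhangs by 50 mm or more
- cup_near_edge: loose small glass cup, open and without handle, 62 mm in diameter at its widest, just above the foot, nearly straight-sided, and 52 mm tall, about 130 g, standing between the lid and the far edge of the strip. Origin at the centre of its underside. It slides upright when pushed low, with the fingertips 5 to 15 mm above the tiles; there is free tile on both sides of it for at least 150 mm
- cup_left: bystander: glass cup of the same kind, standing towards the +y end of the strip. Origin at the centre of its underside
- cup_right: bystander: glass cup of the same kind, standing towards the -y end of the strip. Origin at the centre of its underside
- kettle: bystander: squat aluminium kettle 140 mm in diameter with a black bail handle up to 142 mm and a spout reaching 100 mm from its axis, near one end of the strip. Origin at the centre of its underside
- honey_pot: bystander: closed white ceramic honey pot 84 mm in diameter, 102 mm tall, near the other end of the strip. Origin at the centre of its underside
Things that resemble listed ones, but are neither listed nor needed, are in the scene too. Of the things shaped like the lid, the grey one is meant.

How it is judged (in metres and radians):
On the way:
1. the cup is pushed aside while the lid still lies where it was (distance of cup_near_edge from where it was at the start of the episode above 0.05 m and angle between cup_near_edge's own z axis and vertical below 0.1 rad and height (world z) of cup_near_edge above 0.046 m and distance of lid from where it was at the start of the episode below 0.02 m), for 0.2 s.
At the end, for the whole second after the job is handed in: The lid lies flat and still on the strip, overhanging the far edge by 35 mm within 10 mm either way; the cup that stood in its way stands upright and still on the strip, clear of the lid (centres over 81 mm apart); kettle, honey pot and the other cups are within 15 mm of where they were (x of lid in the frame of strip between -0.025 and -0.005 m and angle between lid's own z axis and vertical below 0.06 rad and height (world z) of lid between 0.046 and 0.054 m and linear speed of each of lid, cup_near_edge below 0.01 m/s and y of lid in the frame of strip between -0.46 and 0.46 m and horizontal distance between lid and cup_near_edge above 0.081 m and angle between cup_near_edge's own z axis and vertical below 0.1 rad and height (world z) of cup_near_edge between 0.046 and 0.054 m and distance of each of cup_left, cup_right, kettle, honey_pot from where it was at the start of the episode below 0.015 m); the robot touches nothing.
It fails at once if the lid is lifted (over 10 mm) or tipped up (height (world z) of lid above 0.06 m or angle between lid's own z axis and vertical above 0.25 rad).
It fails at once if the cup is lifted (over 10 mm), tipped far over or pushed off the strip (height (world z) of cup_near_edge above 0.06 m or angle between cup_near_edge's own z axis and vertical above 0.35 rad or height (world z) of cup_near_edge below 0.03 m).
It fails at once if the kettle, the honey pot or another cup is moved over 15 mm (distance of any of cup_left, cup_right, kettle, honey_pot from where it was at the start of the episode above 0.015 m).
It also fails if it takes over 58 s, if anything falls off the work surface, if the arm or the gripper's body presses on something with over 40 N, if the wrist force passes 120 N, or if a joint passes its speed limit or range.

## Robot

A 6-joint arm with a two-finger parallel gripper is mounted at the origin on the work surface. World frame = base frame: x ahead of the robot, y to its left, z up, the work surface at z = 0. Lengths are in m, angles in degrees, forces in N, time in s.
With the tool pointing down it reaches from about 0.4 to 0.825 m from the base axis. Payload 7 kg.
Tool frame: the origin (TCP) lies on the centre line of the jaws, within the pads' length; the fingertips stand 8 mm ahead of it and the grasp point (between the pads) lies 11 mm behind it; z points along the fingers, y is the line along which they close (so a half turn about z gives the same grasp; the last joint's range is limited). The gripper opens to 88 mm and grips with 3 to 60 N. Pads are 19 mm wide; open, the fingers measure 130 mm over their backs; the gripper's body (78 mm by 193 mm) begins 47 mm behind the grasp point.
Start: joints at [91.392, 20.546, 0.682, 0, -70.136, -16.507], TCP at [0.176, 0.652, 0.235] pointing down, gripper open.
Joint ranges: [-176.03, 176.03], [-82.01, 121.73], [-58.28, 71.71], [-173.87, 95.51], [-174.79, -0.11], [-173.66, 173.66]. Speed limits (degrees/s): [136.94, 136.94, 172.46, 180, 180, 180].

## Interface

Orientations are given as [roll, pitch, yaw] about the fixed x, y, z axes, in that order (R = Rz(yaw) Ry(pitch) Rx(roll)).
In Python, from plant import telemetry, viewer, close_job, models gives the robot as it stands.
- The arm moves only by the shell command python3 -m handwheel 'ROWS' [FORCE]. ROWS is JSON, a list of rows, each an object with "grip": the closure, from -1 (fully open) to 1 (shut); "travel": the shift along the tool's x, y, z as a fraction of full scale, a list of three; "spin": the turn about the tool's z as a fraction of full scale. A call has 1 to 8 rows; each row shifts and turns the commanded pose from where the row before left it, along the tool's axes as they then stand; what a row does not reach is not made up. Full scale, the value 1, is 0.025 m for a shift and 5 degrees for a turn. A row lasts 1/8 s, in which the tool goes at most 62.5 mm and 10.7 degrees, less where a joint would pass 70% of its speed; a pose out of reach is approached as far as the arm can. A call with a number of a shift or a turn outside -1 to 1 is refused whole. A call with a gripper value outside its range is refused whole. The fingers move at their own pace and stop on an object; FORCE is the grip in N (left out, the last holds). Time passes only in rows, so rows that do not move let the fingers close. It gives the time, the measured TCP pose, the force, the opening and the grip force at its end, in the units of the state.
- telemetry.get_state(): the state, without advancing time (a new reading comes with each control period).
- viewer.capture(name): name is "side" or "top"; returns the picture (400x640x3 uint8, red, green, blue); there is no depth.
- viewer.calibration(name): a dict with "fx", "fy", "cx", "cy" (pixels), "k1" (the pictures are not rectified: a ray, as slopes to the right and down, at radius r is drawn at 1 + k1 r^2 times it, then the intrinsics apply), "T" (4x4, takes a point from camera to world coordinates). Camera axes: x right, y down, z forward; pixel columns grow to the right and rows downward; lengths in m; the calibration is good to about 2 mm. A picture is of the moment at which its call begins. calibration takes no time and is no camera call.
- close_job(): hands the job in; it is judged then, once.
Trained networks look in the newest picture that a camera, given by its name, has taken for a name from the list of things; names that differ only in an ending like _2 or _b are one class to them, and where a whole thing is asked for, a point or a joint stands for the part that bears it (a point fixed in the world has none). Each returns a list of dicts, best first, with "p" (0 to 1); they miss things now and then, are a little off and sometimes report something else, mostly with a low value. They report only what shows in the picture. A call takes as long as a camera call. They do not tell look-alikes from the thing itself.
- models.find_in(camera, thing): "position" ([column, row] in pixels, amid what is visible of it).
The state is a dict: "time_s": time; "joints": joint angles; "qd": joint speeds; "joint_torque": joint torques, N m; "tcp_pos": TCP position; "eef_rot": TCP orientation; "contact_force": force on the tool from outside, world axes, zero at the start; "moment": the same for the moment, N m; "gripper_width": finger opening in m; "gripper_force": force on a finger pad.
Only numpy, scipy, OpenCV 4.12 (cv2) and the standard library are available. Lean on these libraries where they do the work, as an engineer would, in place of code of your own. Each camera call takes 0.05 s, during which the arm holds its last target. There are 200 camera calls.

## Working session

There is one attempt and no reset: what is moved stays moved. The work goes in short steps, Python scripts to look and compute and a shell command to move; the robot and the scene stay as the last step left them, time stands still between calls to the robot, and variables do not carry over. Pictures are saved under pics/ and viewed, at most 10 in all, crops included, and the job is handed in when it is done.

```bash
ls; mkdir -p pics; cat > h.py <<'E'
import numpy as np, cv2
from plant import telemetry, viewer, close_job, models
def ray(cam,px):
    c=viewer.calibration(cam);T=np.array(c["T"])
    d=np.array([(px[0]-c["cx"])/c["fx"],(px[1]-c["cy"])/c["fy"]]);u=d.copy()
    for _ in range(20): u=d/(1+c["k1"]*(u@u))
    return T[:3,3],T[:3,:3]@np.array([u[0],u[1],1])
def at(cam,px,z):
    o,d=ray(cam,px); return o+d*(z-o[2])/d[2]
def proj(cam,p):
    c=viewer.calibration(cam);T=np.array(c["T"]);q=T[:3,:3].T@(np.array(p)-T[:3,3]);u=q[:2]/q[2];u=u*(1+c["k1"]*(u@u))
    return np.array([c["fx"]*u[0]+c["cx"],c["fy"]*u[1]+c["cy"]])
def shot(cam,name,crop=None,s=1):
    im=viewer.capture(cam)[...,::-1]
    if crop: im=im[crop[1]:crop[3],crop[0]:crop[2]]
    im=cv2.resize(im,None,fx=s,fy=s,interpolation=cv2.INTER_CUBIC)
    cv2.imwrite(f"pics/{name}.png",im)
E
python3 - <<'E'
from h import *
s=telemetry.get_state();print(s["tcp_pos"],s["eef_rot"],s["time_s"])
shot("top","top0");shot("side","side0")
for c in("top","side"):
    print(c,np.round(viewer.calibration(c)["T"],3).tolist())
    for t in["lid","cup_near_edge","kettle","honey_pot"]:
        for r in models.find_in(c,t): print(c,t,np.round(r["position"],1),round(r["p"],2),np.round(at(c,r["position"],.06),3))
E
```

```text
pics
[0.17589931 0.65118357 0.23364184] [ 1.79907727e+02 -7.70865636e-03 -1.51194148e+01] 0.0
top [[-0.006, -0.998, 0.06, 0.513], [-1.0, 0.005, -0.005, 0.045], [0.005, -0.06, -0.998, 1.026], [0.0, 0.0, 0.0, 1.0]]
top lid [321.5 224.4] 0.62 [0.509 0.038 0.06 ]
top lid [332.5 124.2] 0.6 [0.765 0.009 0.06 ]
top lid [478.5 207.6] 0.55 [ 0.549 -0.36   0.06 ]
top cup_near_edge [320.1 186.3] 0.68 [0.605 0.041 0.06 ]
top cup_near_edge [322.1 227.2] 0.65 [0.502 0.037 0.06 ]
top honey_pot [471. 262.] 0.56 [ 0.412 -0.337  0.06 ]
side [[0.839, -0.422, 0.343, 0.235], [-0.544, -0.659, 0.519, -0.459], [0.007, -0.622, -0.783, 0.821], [0.0, 0.0, 0.0, 1.0]]
side lid [293.9 215.6] 0.94 [0.495 0.04  0.06 ]
side lid [383.7 190.9] 0.76 [ 0.743 -0.02   0.06 ]
side cup_near_edge [323.9 195.9] 0.66 [0.597 0.053 0.06 ]
side kettle [220.4 135.7] 0.58 [0.461 0.426 0.06 ]
side honey_pot [358.1 349.1] 0.64 [ 0.433 -0.317  0.06 ]
```

View pics/top0.png

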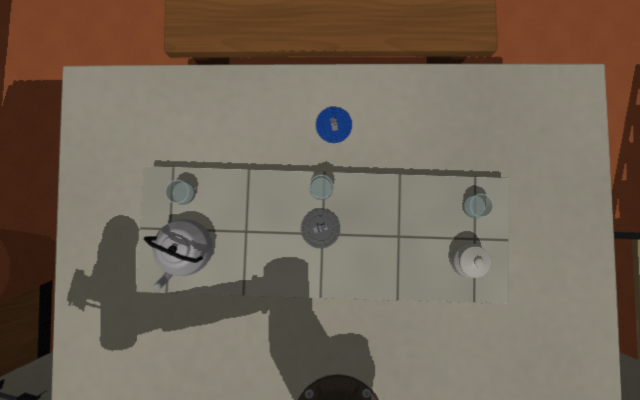

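View pics/side0.png

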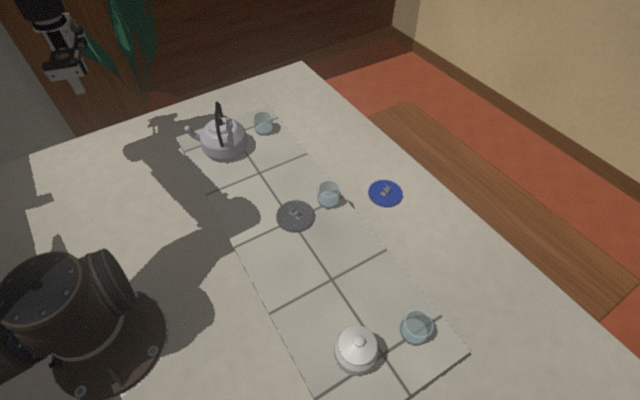

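```bash
python3 - <<'E'
from h import *
shot("top","crop0",(250,150,400,260),5)
im=cv2.cvtColor(cv2.imread("pics/top0.png"),cv2.COLOR_BGR2GRAY).astype(float)
P=[]
for c in range(190,480,5):
    if 300<c<345: continue
    col=cv2.GaussianBlur(im,(1,3),0)[155:185,c]; g=np.diff(col); 
    k=int(np.argmax(g)); 
    if 0<k<len(g)-1:
        a,b,d=g[k-1:k+2]; k=k+.5*(a-d)/(a-2*b+d+1e-9)
    P.append(at("top",(c,155+k+.5),.05))
P=np.array(P)
l=cv2.fitLine(P[:,:2].astype(np.float32),cv2.DIST_HUBER,0,.01,.01).ravel();print("edge line",l)
n=np.array([-l[1],l[0]]);print("res mm",np.round(1e3*(P[:,:2]-l[2:])@n,1))
for t,c in(("left",(150,180)),("right",(495,300))):pass
for n,px,z in(("lid",(320.5,228),.055),("cup",(321,187),.076)):print(n,at("top",px,z))
E
```

```text
edge line [0.03767977 0.9992899  0.6449684  0.04994359]
res mm [ 0.2  0.5 -0.  -0.7 -1.1 -0.7  0.3  0.6  0.1 -0.6 -1.  -0.6  0.5  0.6
  0.2 -0.5 -1.  -0.6  0.   0.5  0.3 -0.4 -0.9  0.4  0.4 -0.2 -0.6 -0.5
 -0.4  0.4  0.5 -0.1 -0.6 -0.4  0.9  0.4  0.5 -0.1 -0.5 -0.7 -0.3  0.4
  0.6  0.  -0.5 -0.6 -0.3  0.5  0.6  0.3]
lid [0.49970735 0.04075662 0.055     ]
cup [0.60186127 0.03901252 0.076     ]
```

View pics/crop0.png

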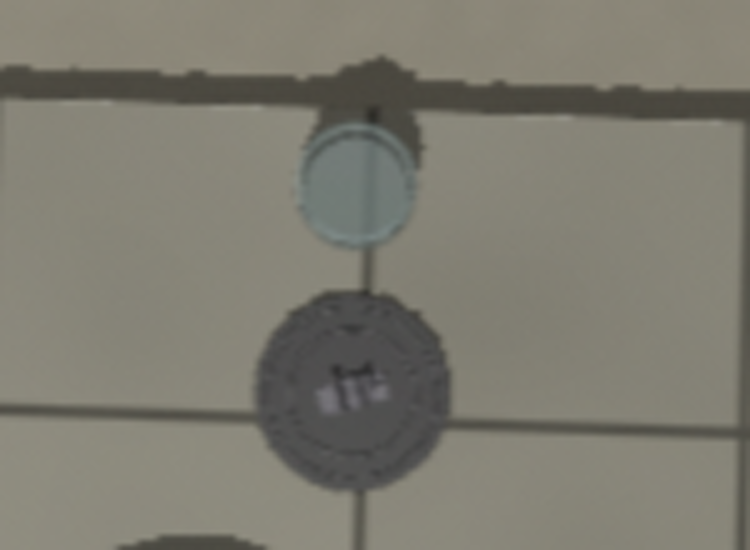

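Candidates for the lid: grey disc at top (321,228) and blue disc at (334,124). The grey one, on the strip, is meant, and the crop confirms it. The cup in its way is at (321,187). I'll push it towards -y, using the fingers as a cradle along strip x. First I raise the tool and turn it to yaw -92.

```bash
python3 -m handwheel '[{"grip":0.3,"travel":[0,0,-0.8],"spin":1},{"grip":0.3,"travel":[0,0,-0.8],"spin":1},{"grip":0.3,"travel":[0,0,0],"spin":1},{"grip":0.3,"travel":[0,0,0],"spin":1},{"grip":0.3,"travel":[0,0,0],"spin":1},{"grip":0.3,"travel":[0,0,0],"spin":1},{"grip":0.3,"travel":[0,0,0],"spin":1},{"grip":0.3,"travel":[0,0,0],"spin":1}]' 10
python3 -m handwheel '[{"grip":0.3,"travel":[0,0,0],"spin":1},{"grip":0.3,"travel":[0,0,0],"spin":1},{"grip":0.3,"travel":[0,0,0],"spin":1},{"grip":0.3,"travel":[0,0,0],"spin":1},{"grip":0.3,"travel":[0,0,0],"spin":1},{"grip":0.3,"travel":[0,0,0],"spin":1},{"grip":0.3,"travel":[0,0,0],"spin":1},{"grip":0.3,"travel":[0,0,0],"spin":0.4}]'
```

```text
time_s: 1.55
tcp_pos: [0.176, 0.6516, 0.2746]
eef_rot: [-180.0, 0.0, -55.3]
contact_force: [-0.1, 0.1, 0.8]
gripper_width: 0.0308
gripper_force: 0.0
time_s: 2.55
tcp_pos: [0.176, 0.6516, 0.2746]
eef_rot: [180.0, 0.0, -92.2]
contact_force: [0.4, -0.9, -0.2]
gripper_width: 0.0305
gripper_force: 0.0
```

```bash
python3 -m handwheel '[{"grip":0.3,"travel":[1,-1,0],"spin":0},{"grip":0.3,"travel":[1,-1,0],"spin":0},{"grip":0.3,"travel":[1,-1,0],"spin":0},{"grip":0.3,"travel":[1,-1,0],"spin":0},{"grip":0.3,"travel":[1,-1,0],"spin":0},{"grip":0.3,"travel":[1,-1,0],"spin":0},{"grip":0.3,"travel":[1,-1,0],"spin":0},{"grip":0.3,"travel":[1,-1,0],"spin":0}]'
python3 -m handwheel '[{"grip":0.3,"travel":[1,-1,0],"spin":0},{"grip":0.3,"travel":[1,-1,0],"spin":0},{"grip":0.3,"travel":[1,-1,0],"spin":0},{"grip":0.3,"travel":[1,-1,0],"spin":0},{"grip":0.3,"travel":[1,-1,0],"spin":0},{"grip":0.3,"travel":[1,-1,0],"spin":0},{"grip":0.3,"travel":[1,-1,0],"spin":0},{"grip":0.3,"travel":[1,-1,0],"spin":0}]'
python3 -m handwheel '[{"grip":0.3,"travel":[1,-1,0],"spin":0},{"grip":0.3,"travel":[1,-0.8,0],"spin":0},{"grip":0.3,"travel":[1,0,0],"spin":0},{"grip":0.3,"travel":[1,0,0],"spin":0},{"grip":0.3,"travel":[0,0,0],"spin":0},{"grip":0.3,"travel":[0,0,0],"spin":0}]'
```

```text
time_s: 3.55
tcp_pos: [0.3692, 0.4435, 0.2748]
eef_rot: [-180.0, 0.0, -92.1]
contact_force: [0.3, 0.3, 0.2]
gripper_width: 0.031
gripper_force: 0.0
time_s: 4.55
tcp_pos: [0.5617, 0.2362, 0.2747]
eef_rot: [-180.0, 0.0, -92.1]
contact_force: [-1.0, 1.1, 0.8]
gripper_width: 0.0306
gripper_force: 0.0
time_s: 5.3
tcp_pos: [0.602, 0.1355, 0.2751]
eef_rot: [-180.0, 0.0, -92.1]
contact_force: [0.1, -1.8, 0.4]
gripper_width: 0.0306
gripper_force: 0.0
```

```bash
python3 -m handwheel '[{"grip":0.3,"travel":[0,-0.16,1],"spin":0},{"grip":0.3,"travel":[0,0,1],"spin":0},{"grip":0.3,"travel":[0,0,1],"spin":0},{"grip":0.3,"travel":[0,0,1],"spin":0},{"grip":0.3,"travel":[0,0,1],"spin":0},{"grip":0.3,"travel":[0,0,1],"spin":0},{"grip":0.3,"travel":[0,0,1],"spin":0},{"grip":0.3,"travel":[0,0,1],"spin":0}]'
python3 -m handwheel '[{"grip":0.3,"travel":[0,0,0.28],"spin":0},{"grip":0.3,"travel":[0,0,0],"spin":0}]'
python3 -c '
from h import *
shot("side","s1",(220,120,440,270),3.6)'
```

```text
time_s: 6.3
tcp_pos: [0.6062, 0.1363, 0.0739]
eef_rot: [-180.0, 0.0, -92.0]
contact_force: [0.6, 0.1, -0.1]
gripper_width: 0.0307
gripper_force: 0.0
time_s: 6.55
tcp_pos: [0.6063, 0.1358, 0.0676]
eef_rot: [180.0, -0.0, -92.1]
contact_force: [0.0, -0.2, 1.1]
gripper_width: 0.0309
gripper_force: 0.0
```

View pics/s1.png

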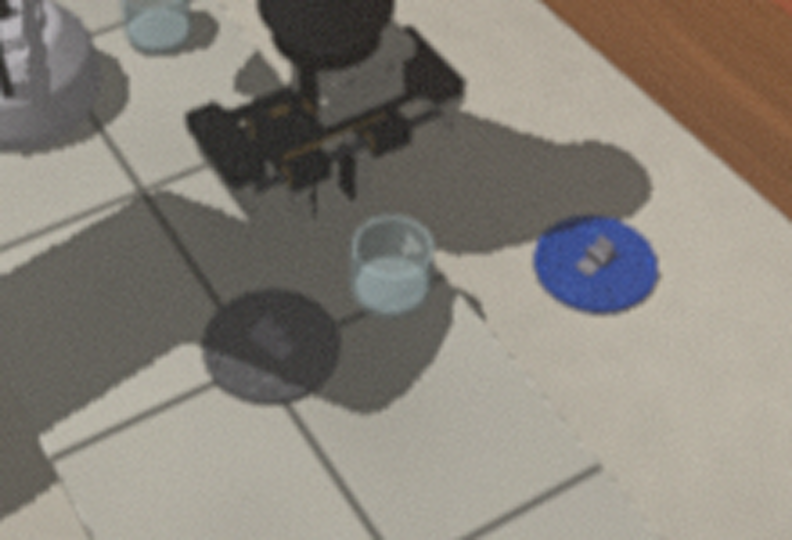

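```bash
python3 -m handwheel '[{"grip":0.3,"travel":[0.8,0,0],"spin":0},{"grip":0.3,"travel":[0.6,0,0],"spin":0},{"grip":0.3,"travel":[0.3,0,0],"spin":0},{"grip":0.3,"travel":[0.3,0,0],"spin":0},{"grip":0.3,"travel":[0.3,0,0],"spin":0},{"grip":0.3,"travel":[0.3,0,0],"spin":0},{"grip":0.3,"travel":[0.3,0,0],"spin":0},{"grip":0.3,"travel":[0.3,0,0],"spin":0}]'
python3 -m handwheel '[{"grip":0.3,"travel":[0.3,0,0],"spin":0},{"grip":0.3,"travel":[0.3,0,0],"spin":0},{"grip":0.3,"travel":[0.3,0,0],"spin":0}]'
python3 - <<'E'
from h import *
for c in("top","side"):
    shot(c,c+"2")
    for r in models.find_in(c,"cup_near_edge"): print(c,np.round(r["position"],1),round(r["p"],2),np.round(at(c,r["position"],.076),3))
a=cv2.imread("pics/top2.png")[150:260,270:400];b=cv2.imread("pics/side2.png")[140:270,240:400]
cv2.imwrite("pics/v2.png",np.hstack([cv2.resize(a,(400,340)),cv2.resize(b,(400,340))]))
E
```

```text
time_s: 7.6
tcp_pos: [0.6034, 0.0551, 0.0676]
eef_rot: [-180.0, 0.0, -92.1]
contact_force: [0.8, -0.1, -0.2]
gripper_width: 0.0306
gripper_force: 0.5
time_s: 7.98
tcp_pos: [0.6025, 0.0325, 0.0676]
eef_rot: [-180.0, 0.0, -92.1]
contact_force: [-0.4, 1.5, 0.6]
gripper_width: 0.0304
gripper_force: 0.5
top [342.6 194.6] 0.5 [ 0.583 -0.015  0.076]
side [335.8 207.6] 0.61 [ 0.593 -0.006  0.076]
side [316.6 277.1] 0.27 [ 0.445 -0.144  0.076]
```

View pics/v2.png

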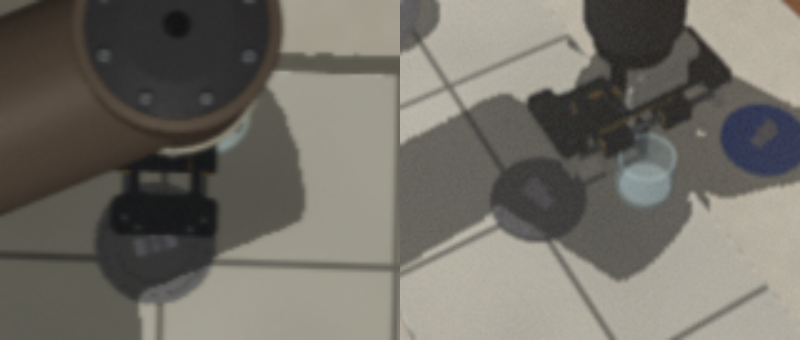

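The side view shows the cup cradled and upright at crop (645,170), moving along, with the lid unmoved. I'll keep pushing.

```bash
python3 -m handwheel '[{"grip":0.3,"travel":[0.3,0,0],"spin":0},{"grip":0.3,"travel":[0.3,0,0],"spin":0},{"grip":0.3,"travel":[0.3,0,0],"spin":0},{"grip":0.3,"travel":[0.3,0,0],"spin":0},{"grip":0.3,"travel":[0.3,0,0],"spin":0},{"grip":0.3,"travel":[0.3,0,0],"spin":0},{"grip":0.3,"travel":[0.3,0,0],"spin":0},{"grip":0.3,"travel":[0.3,0,0],"spin":0}]'
python3 -m handwheel '[{"grip":0.3,"travel":[0.3,0,0],"spin":0},{"grip":0.3,"travel":[0.3,0,0],"spin":0},{"grip":0.3,"travel":[0.3,0,0],"spin":0},{"grip":0.3,"travel":[0.3,0,0],"spin":0},{"grip":0.3,"travel":[0.2,0,0],"spin":0},{"grip":0.3,"travel":[0,0,0],"spin":0},{"grip":0.3,"travel":[0,0,0],"spin":0}]'
python3 -m handwheel '[{"grip":0.3,"travel":[-0.6,0,0],"spin":0},{"grip":0.3,"travel":[-1,0,0],"spin":0},{"grip":0.3,"travel":[0,0,-1],"spin":0},{"grip":0.3,"travel":[0,0,-1],"spin":0},{"grip":0.3,"travel":[0,0,-1],"spin":0},{"grip":0.3,"travel":[0,0,-1],"spin":0}]'
python3 - <<'E'
from h import *
shot("side","side3")
for r in models.find_in("side","cup_near_edge")+models.find_in("side","lid"): print(np.round(r["position"],1),round(r["p"],2),np.round(at("side",r["position"],.07),3))
E
```

```text
time_s: 9.18
tcp_pos: [0.6002, -0.0275, 0.0675]
eef_rot: [180.0, -0.0, -92.1]
contact_force: [1.6, 1.2, -0.2]
gripper_width: 0.0308
gripper_force: 0.3
time_s: 10.05
tcp_pos: [0.599, -0.062, 0.0676]
eef_rot: [-180.0, -0.0, -92.1]
contact_force: [-0.2, 0.5, -0.2]
gripper_width: 0.0306
gripper_force: 0.0
time_s: 10.8
tcp_pos: [0.6004, -0.0209, 0.1684]
eef_rot: [-180.0, 0.0, -92.1]
contact_force: [0.5, 0.4, 0.7]
gripper_width: 0.0307
gripper_force: 0.0
[357.  233.1] 0.84 [ 0.595 -0.096  0.07 ]
[384.9 188.8] 0.95 [ 0.744 -0.022  0.07 ]
[416.9 325.5] 0.68 [ 0.562 -0.347  0.07 ]
[292.3 216.5] 0.65 [0.487 0.033 0.07 ]
```

```bash
python3 -m handwheel '[{"grip":-0.14,"travel":[0,0,0],"spin":-1},{"grip":-0.14,"travel":[0,0,0],"spin":-1},{"grip":-0.14,"travel":[0,0,0],"spin":-1},{"grip":-0.14,"travel":[0,0,0],"spin":-1},{"grip":-0.14,"travel":[0,0,0],"spin":-1},{"grip":-0.14,"travel":[0,0,0],"spin":-1},{"grip":-0.14,"travel":[0,0,0],"spin":-1},{"grip":-0.14,"travel":[0,0,0],"spin":-1}]'
python3 -m handwheel '[{"grip":-0.14,"travel":[0,0,0],"spin":-1},{"grip":-0.14,"travel":[0,0,0],"spin":-1},{"grip":-0.14,"travel":[0,0,0],"spin":-1},{"grip":-0.14,"travel":[0,0,0],"spin":-1},{"grip":-0.14,"travel":[0,0,0],"spin":-1},{"grip":-0.14,"travel":[0,0,0],"spin":-1},{"grip":-0.14,"travel":[0,0,0],"spin":-1},{"grip":-0.14,"travel":[0,0,0],"spin":-1}]'
python3 -m handwheel '[{"grip":-0.14,"travel":[0,0,0],"spin":-1},{"grip":-0.14,"travel":[0,0,0],"spin":-1},{"grip":-0.14,"travel":[-1,-1,0],"spin":0},{"grip":-0.14,"travel":[-1,-1,0],"spin":0},{"grip":-0.14,"travel":[-1,-0.3,0],"spin":0},{"grip":-0.14,"travel":[-1,0,0],"spin":0},{"grip":-0.14,"travel":[-1,0,0],"spin":0},{"grip":-0.14,"travel":[-1,0,0],"spin":0}]'
python3 -m handwheel '[{"grip":-0.14,"travel":[-0.8,0,0],"spin":0},{"grip":-0.14,"travel":[0,0,0],"spin":0},{"grip":-0.14,"travel":[0,0,0],"spin":0}]'
```

```text
time_s: 11.95
tcp_pos: [0.5999, -0.0215, 0.1665]
eef_rot: [179.9, 0.0, -51.9]
contact_force: [0.3, 1.0, -0.2]
gripper_width: 0.0496
gripper_force: 0.0
time_s: 12.95
tcp_pos: [0.5999, -0.0214, 0.1665]
eef_rot: [180.0, 0.1, -11.9]
contact_force: [0.5, 1.2, -0.7]
gripper_width: 0.0495
gripper_force: 0.0
time_s: 13.95
tcp_pos: [0.4513, 0.0413, 0.1667]
eef_rot: [180.0, 0.1, -2.1]
contact_force: [-0.6, -0.7, 1.0]
gripper_width: 0.0502
gripper_force: 0.0
time_s: 14.32
tcp_pos: [0.433, 0.0421, 0.1674]
eef_rot: [180.0, -0.0, -2.1]
contact_force: [0.3, 1.3, -0.3]
gripper_width: 0.05
gripper_force: 0.0
```

```bash
python3 -m handwheel '[{"grip":-0.14,"travel":[0,0,1],"spin":0},{"grip":-0.14,"travel":[0,0,1],"spin":0},{"grip":-0.14,"travel":[0,0,1],"spin":0},{"grip":-0.14,"travel":[0,0,0.9],"spin":0},{"grip":-0.14,"travel":[0,0,0.28],"spin":0},{"grip":-0.14,"travel":[0,0,0],"spin":0},{"grip":-0.14,"travel":[0,0,0],"spin":0}]'
python3 - <<'E'
from h import *
print(telemetry.get_state()["tcp_pos"])
shot("side","side4")
b=cv2.imread("pics/side4.png")[140:280,220:400];cv2.imwrite("pics/v4.png",cv2.resize(b,None,fx=4,fy=4))
E
```

```text
time_s: 15.2
tcp_pos: [0.4334, 0.042, 0.0637]
eef_rot: [-180.0, -0.1, -2.1]
contact_force: [-0.0, 0.1, -0.4]
gripper_width: 0.05
gripper_force: 0.0
[0.43336505 0.04202935 0.06372688]
```

View pics/v4.png

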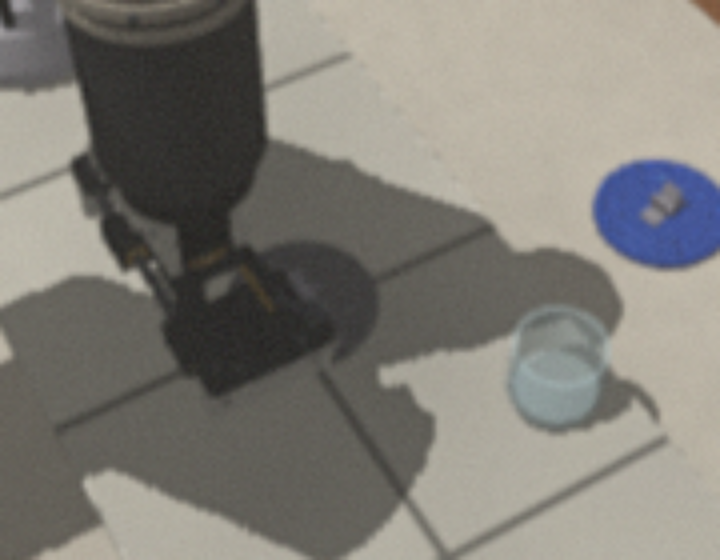

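The cup stands upright and clear at crop (560,370), and the lid sits in front of the fingers at (320,300). I'll lower 2.5 mm, push to about 20 mm short, back off and measure.

```bash
python3 -m handwheel '[{"grip":-0.14,"travel":[0,0,0.1],"spin":0},{"grip":-0.14,"travel":[0.3,0,0],"spin":0},{"grip":-0.14,"travel":[0.3,0,0],"spin":0},{"grip":-0.14,"travel":[0.3,0,0],"spin":0},{"grip":-0.14,"travel":[0.3,0,0],"spin":0},{"grip":-0.14,"travel":[0.3,0,0],"spin":0},{"grip":-0.14,"travel":[0.3,0,0],"spin":0},{"grip":-0.14,"travel":[0.3,0,0],"spin":0}]'
python3 -m handwheel '[{"grip":-0.14,"travel":[0.3,0,0],"spin":0},{"grip":-0.14,"travel":[0.3,0,0],"spin":0},{"grip":-0.14,"travel":[0.3,0,0],"spin":0},{"grip":-0.14,"travel":[0.3,0,0],"spin":0},{"grip":-0.14,"travel":[0.3,0,0],"spin":0},{"grip":-0.14,"travel":[0.3,0,0],"spin":0},{"grip":-0.14,"travel":[0.3,0,0],"spin":0},{"grip":-0.14,"travel":[0.3,0,0],"spin":0}]'
python3 -m handwheel '[{"grip":-0.14,"travel":[0.3,0,0],"spin":0},{"grip":-0.14,"travel":[0,0,0],"spin":0},{"grip":-0.14,"travel":[0,0,0],"spin":0}]'
python3 - <<'E'
from h import *
shot("top","top5");shot("side","side5")
for c in("top","side"):
  for r in models.find_in(c,"lid"): print(c,np.round(r["position"],1),round(r["p"],2),np.round(at(c,r["position"],.058),3))
a=cv2.imread("pics/top5.png")[120:250,260:390];b=cv2.imread("pics/side5.png")[140:270,270:400]
cv2.imwrite("pics/v5.png",np.hstack([cv2.resize(a,(400,400)),cv2.resize(b,(400,400))]))
E
```

```text
time_s: 16.25
tcp_pos: [0.4857, 0.0397, 0.0605]
eef_rot: [180.0, 0.0, -2.1]
contact_force: [-0.9, -0.8, 1.8]
gripper_width: 0.0501
gripper_force: 0.6
time_s: 17.25
tcp_pos: [0.5456, 0.0376, 0.0605]
eef_rot: [180.0, 0.0, -2.1]
contact_force: [-1.1, -0.6, 0.6]
gripper_width: 0.0503
gripper_force: 0.6
time_s: 17.62
tcp_pos: [0.5526, 0.0373, 0.0605]
eef_rot: [-180.0, -0.0, -2.1]
contact_force: [0.0, 0.6, 0.6]
gripper_width: 0.0499
gripper_force: 0.0
top [331.7 124.1] 0.71 [0.765 0.011 0.058]
side [384.1 188.1] 0.88 [ 0.752 -0.011  0.058]
side [261.4 121.8] 0.73 [0.599 0.419 0.058]
side [337.1 190.3] 0.69 [0.639 0.052 0.058]
```

View pics/v5.png

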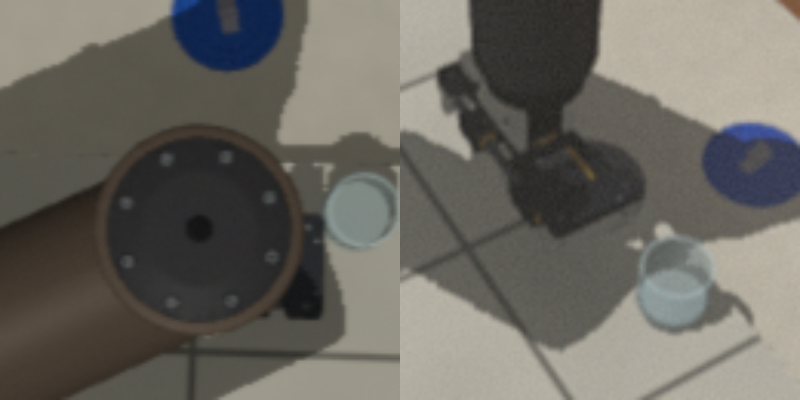

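The lid is mostly hidden under the wrist in both views. The cup is clear at right. I'll retreat straight back to see the lid.

```bash
python3 -m handwheel '[{"grip":-0.14,"travel":[-0.4,0,0],"spin":0},{"grip":-0.14,"travel":[-1,0,0],"spin":0},{"grip":-0.14,"travel":[-1,0,0],"spin":0},{"grip":-0.14,"travel":[-1,0,0],"spin":0},{"grip":-0.14,"travel":[-1,0,0],"spin":0},{"grip":-0.14,"travel":[-0.4,0,0],"spin":0},{"grip":-0.14,"travel":[0,0,0],"spin":0},{"grip":-0.14,"travel":[0,0,0],"spin":0}]'
python3 - <<'E'
from h import *
shot("top","top6");shot("side","side6")
for c in("top","side"):
  for r in models.find_in(c,"lid"): print(c,np.round(r["position"],1),round(r["p"],2),np.round(at(c,r["position"],.058),3))
a=cv2.imread("pics/top6.png")[140:220,280:360];b=cv2.imread("pics/side6.png")[140:240,280:380]
cv2.imwrite("pics/v6.png",np.hstack([cv2.resize(a,(400,400)),cv2.resize(b,(400,400))]))
# projected expected outline check: front rim
for x in(.6055,): print(proj("top",(x,.037,.058)),proj("top",(x+.05,.036,.058)),proj("side",(x,.037,.058)))
E
```

```text
time_s: 18.82
tcp_pos: [0.4336, 0.0421, 0.0608]
eef_rot: [-180.0, -0.0, -2.1]
contact_force: [0.3, 0.3, 0.8]
gripper_width: 0.0501
gripper_force: 0.0
top [331.8 123.6] 0.68 [0.767 0.01  0.058]
top [322.6 188.4] 0.63 [0.6   0.035 0.058]
side [329.6 198.9] 0.97 [0.605 0.038 0.058]
side [383.1 191.4] 0.9 [ 0.742 -0.019  0.058]
[321.74643279 186.22845452] [322.02302516 166.67281478] [329.99705278 198.92156821]
```

View pics/v6.png

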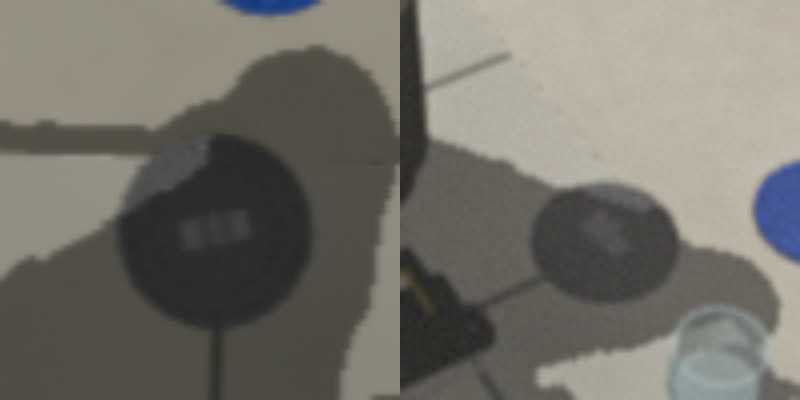

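The top crop shows the lid flat with its centre near crop (215,232), about 11 mm over the edge. That matches the prediction, so it needs 24 mm more.

```bash
python3 -m handwheel '[{"grip":-0.14,"travel":[1,0,0],"spin":0},{"grip":-0.14,"travel":[1,0,0],"spin":0},{"grip":-0.14,"travel":[1,0,0],"spin":0},{"grip":-0.14,"travel":[0.8,0,0],"spin":0},{"grip":-0.14,"travel":[0.4,0,0],"spin":0},{"grip":-0.14,"travel":[0.2,0,0],"spin":0},{"grip":-0.14,"travel":[0.2,0,0],"spin":0},{"grip":-0.14,"travel":[0.2,0,0],"spin":0}]'
python3 -m handwheel '[{"grip":-0.14,"travel":[0.2,0,0],"spin":0},{"grip":-0.14,"travel":[0.2,0,0],"spin":0},{"grip":-0.14,"travel":[0.2,0,0],"spin":0},{"grip":-0.14,"travel":[0.2,0,0],"spin":0},{"grip":-0.14,"travel":[0.12,0,0],"spin":0},{"grip":-0.14,"travel":[0,0,0],"spin":0},{"grip":-0.14,"travel":[0,0,0],"spin":0}]'
python3 -m handwheel '[{"grip":-0.14,"travel":[-0.4,0,0],"spin":0},{"grip":-0.14,"travel":[-1,0,0],"spin":0},{"grip":-0.14,"travel":[-1,0,0],"spin":0},{"grip":-0.14,"travel":[-1,0,0],"spin":0},{"grip":-0.14,"travel":[-1,0,0],"spin":0},{"grip":-0.14,"travel":[-1,0,0],"spin":0},{"grip":-0.14,"travel":[0,0,-1],"spin":0},{"grip":-0.14,"travel":[0,0,-1],"spin":0}]'
python3 - <<'E'
from h import *
shot("top","top7");shot("side","side7")
for c in("top","side"):
  for t in("lid","cup_near_edge"):
    for r in models.find_in(c,t): print(c,t,np.round(r["position"],1),round(r["p"],2),np.round(at(c,r["position"],.058),3))
a=cv2.imread("pics/top7.png")[140:220,280:360];b=cv2.imread("pics/side7.png")[140:260,280:400]
cv2.imwrite("pics/v7.png",np.hstack([cv2.resize(a,(400,400)),cv2.resize(b,(400,400))]))
print(proj("top",(.6294,.036,.058)),proj("side",(.6294,.036,.058)))
E
```

```text
time_s: 20.02
tcp_pos: [0.5525, 0.0373, 0.0607]
eef_rot: [-180.0, 0.0, -2.1]
contact_force: [-0.2, -0.1, -0.9]
gripper_width: 0.0499
gripper_force: 0.0
time_s: 20.9
tcp_pos: [0.5757, 0.0365, 0.0606]
eef_rot: [-180.0, -0.0, -2.1]
contact_force: [0.3, -0.0, -0.5]
gripper_width: 0.0497
gripper_force: 0.0
time_s: 21.9
tcp_pos: [0.4396, 0.0413, 0.1112]
eef_rot: [180.0, 0.0, -2.1]
contact_force: [1.1, 0.3, 0.2]
gripper_width: 0.05
gripper_force: 0.0
top lid [331.7 122.3] 0.93 [0.77  0.01  0.058]
top lid [324.3 176. ] 0.69 [0.632 0.03  0.058]
top cup_near_edge [375.1 190.1] 0.71 [ 0.595 -0.098  0.058]
side lid [385.3 190.2] 0.97 [ 0.75  -0.019  0.058]
side lid [334.8 197.7] 0.8 [0.619 0.034 0.058]
side cup_near_edge [357.3 234.6] 0.76 [ 0.598 -0.094  0.058]
[322.08415633 176.86418899] [337.53703136 195.44817967]
```

View pics/v7.png

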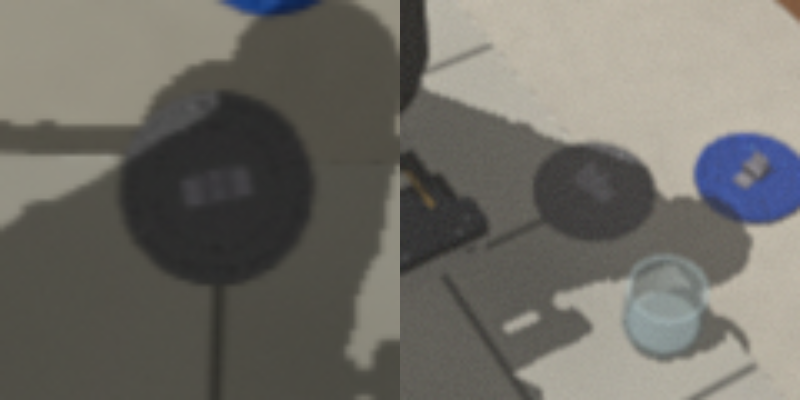

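```bash
python3 -c '
from plant import close_job
print(close_job())'
```

```text
the job is handed in; nothing more can be done
None
```

The job is handed in: I pushed the cup about 135 mm along the strip first, then pushed the lid out until it overhung the far edge by about 34 mm. In the last pictures the lid lies flat, the cup stands upright about 130 mm from it, and the robot is clear of both; no verdict came back.

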